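Check-weigh a jar on the kitchen beam scale and lock the beam again

ROBOT

A 7-joint arm with a two-finger parallel gripper is mounted at the origin on the work surface. World frame = base frame: x ahead of the robot, y to its left, z up, the work surface at z = 0. Lengths are in m, angles in rad, forces in N, time in s.
With the tool pointing down it reaches from about 0.425 to 0.925 m from the base axis. Payload 6.8 kg.
Tool frame: the origin (TCP) lies between the finger pads; the fingertips stand 17 mm ahead of it and the grasp point (between the pads) lies 2 mm behind it; z points along the fingers, x is the direction in which the jaws open and shut, and the axes are right-handed (so a half turn about z gives the same grasp; the last joint's range is limited). The gripper opens to 85 mm and grips with 20 to 120 N. Pads are 22 mm wide; open, the fingers measure 114 mm over their backs; the gripper's body (76 mm by 85 mm) begins 54 mm behind the grasp point. The pads swing forward as they close: fully open they stand 13 mm farther back than shut.
Start: joints at [-1.295, 0.477, 0.022, 1.555, -0.011, 1.109, -0.083], TCP at [0.253, 0.626, 0.248] pointing down, gripper open.
Joint ranges: [-2.96, 2.96], [-0.34, 2.1], [-1.41, 1.46], [0.24, 2.44], [-1.37, 4.51], [0.17, 1.92], [-2.96, 2.96]. Speed limits (rad/s): [2.39, 2.39, 3.14, 3.14, 3.14, 3.14, 3.14].

INTERFACE

Orientations are given as a unit quaternion [w, x, y, z].
In Python, from station import readout, read_camera, get_calibration, bot, models gives the robot as it stands.
- The arm moves only by the tool carry_out, never from a script. Its argument "deltas" is a list of rows, each a list of 2 entries, a list of its own where there are three numbers: the shift along the tool's x, y, z in cm, then the turn about the tool's z in degrees. A call has 1 to 10 rows; each row is the pose to reach, as a shift and turn from the pose measured when the call began, along the tool's axes at that moment; what a row does not reach only later rows make up. A row lasts 1/8 s, in which the tool goes at most 62.5 mm and 10.7 degrees, less where a joint would pass 70% of its speed; a pose out of reach is approached as far as the arm can. A call with a gripper value outside its range is refused whole. "hand" is the opening, from 0 (shut) to 1 (fully open), set as the call begins (left out, the last holds). The fingers move at their own pace and stop on an object; "newtons" is the grip in N (left out, the last holds). Time passes only in rows, so rows that repeat a pose let the fingers close. It gives the time, the measured TCP pose, the force and the opening at its end, in the units of the state.
- readout.get_obs(): the state, without advancing time (a new reading comes with each control period).
- read_camera(name): name is "scene" or "top"; returns the picture (384x512x3 uint8, red, green, blue); there is no depth.
- get_calibration(name): a dict with "fov_y" (degrees; the focal length in pixels is half the picture's height over the tangent of half this angle, whatever the lens; pixels are square), "cx", "cy" (the principal point, pixels), "D" ([k1, k2, p1, p2, k3] as OpenCV has them; the pictures are not rectified), "world_from_camera" (4x4, takes a point from camera to world coordinates). Camera axes: x right, y down, z forward; pixel columns grow to the right and rows downward; lengths in m; the calibration is good to about 2 mm. A picture is of the moment at which its call begins. get_calibration takes no time and is no camera call.
- bot.hand_in(): hands the job in, once; it reports no verdict.
Trained networks look in the newest picture that a camera, given by its name, has taken for a name from the list of things; names that differ only in an ending like _2 or _b are one class to them, and where a whole thing is asked for, a point or a joint stands for the part that bears it (a point fixed in the world has none). Each returns a list of dicts, best first, with "score" (0 to 1); they miss things now and then, are a little off and sometimes report something else, mostly with a low value. They report only what shows in the picture. A call takes as long as a camera call.
- models.spot_in(query, camera): "centre" ([row, column] in pixels, amid what is visible of it).
The state is a dict: "t": time; "q": joint angles; "joint_vel": joint speeds; "joint_torque": joint torques, N m; "eef_pos": TCP position; "tool_rot": TCP orientation; "contact_force": force on the tool from outside, world axes, zero at the start; "torque": the same for the moment, N m; "gripper_width": opening from 0.0 (shut) to 1.0 (fully open).
Only numpy, scipy, OpenCV 4.12 (cv2) and the standard library are available. Lean on these libraries where they do the work, as an engineer would, in place of code of your own. Each camera call takes 0.05 s, during which the arm holds its last target. There are 200 camera calls.

TASK

Check that the filled jar is up to weight: on the beam scale that carries the jar, swing the arrest lever fully over so that the beam is free and the pan sinks to its stop, and let it come to rest for a moment. Then swing the lever fully back so that the beam is held level again, with the jar still standing in its pan. Leave the other, empty scale locked as it is.

Things in the scene. Friction and masses are not known exactly. Their poses are not given: they have to be found in the camera images.
- scale: The beam scale that carries the jar (an identical empty one stands beside it): grey base 200 x 250 x 28 mm, steel beam 300 mm long along its y at height 121 mm, pan at the +y end, brass counterweight at -y, arrest lever at the front (-x). Fixed. Origin on the counter below the beam's pivot, z up, yaw within 0.4. Lever shaft along x at y 55, z 76 mm; the lever's rod swings in the plane x = -100 mm.
- scale_handle (a point): Grip point of the arrest lever: on the axis of the black round bar, 16 mm thick, that sticks out forward (scale's -x) from the top of the lever's 10 mm rod, from x -94 to -162 mm; free all round. In the scale's frame, with q = joint scale_lever: x -135, y 55 + 110 sin(0.3 - q), z 76 + 110 cos(0.3 - q) mm (y 88, z 181 arrested; y -24, z 153 released).
- scale_lever (a joint): Arrest lever of the scale with the jar, rad, turning about the scale's +x. 0 = arrested (end stop; leaning 0.3 rad to the pan), 1.1 = released (end stop; leaning 0.8 rad towards the counterweight). Takes 2 to 6 N at the cross-bar, stays at either end; near the end of the way back its cam lifts the beam and passes over centre at 0.12.
- scale_beam (a joint): Beam of the scale with the jar, rad. About 0 = level, held by the arrest; grows as the pan goes down; 0.14 = pan down on its stop. With the jar in the pan it sinks by itself, damped, within about a second of the lever's release.
- jar_center (a point): Centre (half-way up) of the glass jar with steel lid, 60 mm across, 85 mm tall, about 0.5 kg, standing loose in the pan; z is its axis. With the beam level the pan's floor is 145 mm above the counter, its centre at x = 0, y = 120 mm in the scale's frame.
- spare_lever (a joint): Arrest lever of the other, empty scale, rad; 0 = arrested, and it has to stay there.

How it is judged:
By the outcome, as a careful person would: the job done as asked, in the order asked, and still so for the second after the job is handed in, with the robot touching nothing.
It also fails if it takes over 35 s, if anything falls off the work surface, if the arm or the gripper's body presses on something with over 40 N, if the wrist force passes 120 N, or if a joint passes its speed limit or range.

## Working session

There is one attempt and no reset: what is moved stays moved. The work goes in short steps, Python scripts to look and compute and a tool call to move; the robot and the scene stay as the last step left them, time stands still between calls to the robot, and variables do not carry over. Pictures are saved under pics/ and viewed, about 8 in all and at most 12, crops included, and the job is handed in when it is done.

Besides the shell and the picture viewer there is one more tool, called after "Call:" as name([rows], argument=value, ...), one row to a line, values as JSON. carry_out: Moves the arm, as the interface text tells. Its arguments: {"type":"object","properties":{"deltas":{"type":"array"},"hand":{"type":"number"},"newtons":{"type":"number"}},"required":["deltas"]}

```bash
mkdir -p pics
python3 - <<'E'
from station import readout, read_camera, get_calibration, models
import cv2,numpy as np
np.set_printoptions(precision=4,suppress=True)
for c in ("scene","top"):
    im=read_camera(c); cv2.imwrite(f"pics/{c}0.png",im[:,:,::-1])
    k=get_calibration(c); print(c,k)
    for n in ("scale","scale_handle","jar_center","scale_lever"):
        print(n,[(np.round(d["centre"]),round(d["score"],2)) for d in models.spot_in(n,c)][:4])
print(readout.get_obs())
E
```

```text
scene {'fov_y': 47.67299622715788, 'cx': 254.11893565018235, 'cy': 188.7358051436823, 'D': array([-0.1603,  0.    ,  0.    ,  0.    ,  0.    ]), 'world_from_camera': array([[-0.7724,  0.4759, -0.4206,  1.067 ],
       [ 0.6351,  0.572 , -0.5191,  0.6863],
       [-0.0065, -0.6681, -0.7441,  1.0346],
       [ 0.    ,  0.    ,  0.    ,  1.    ]])}
scale [(array([189., 188.]), 0.85), (array([172., 174.]), 0.26)]
scale_handle [(array([148., 212.]), 0.64)]
jar_center [(array([166., 191.]), 0.69)]
scale_lever [(array([150., 217.]), 0.74)]
top {'fov_y': 54.309168863211475, 'cx': 264.861976447462, 'cy': 190.0151065434295, 'D': array([-0.1068,  0.    ,  0.    ,  0.    ,  0.    ]), 'world_from_camera': array([[-0.0256, -0.9886,  0.1484,  0.4156],
       [-0.9993,  0.029 ,  0.0214,  0.0441],
       [-0.0254, -0.1477, -0.9887,  1.0882],
       [ 0.    ,  0.    ,  0.    ,  1.    ]])}
scale [(array([169., 350.]), 0.78)]
scale_handle [(array([180., 332.]), 0.83)]
jar_center [(array([192., 186.]), 0.66), (array([135., 319.]), 0.63), (array([175., 334.]), 0.48)]
scale_lever [(array([180., 333.]), 0.88)]
{'t': 0.5, 'q': array([-1.2951,  0.477 ,  0.0224,  1.5554, -0.0115,  1.1093, -0.0831]), 'joint_vel': array([-0.0005, -0.0012, -0.0022, -0.0007, -0.0005,  0.0018, -0.0003]), 'joint_torque': array([ -0.0015, -59.5806,   1.6045, -28.1285,   0.0125,   0.0026,
         0.    ]), 'eef_pos': array([0.2528, 0.6259, 0.2483]), 'tool_rot': array([-0.    ,  0.829 ,  0.5593, -0.    ]), 'contact_force': array([-0.0783,  0.0988, -0.0902]), 'torque': array([ 0.0004, -0.0429, -0.0034]), 'gripper_width': 1.0027853900438677}
```

```bash
python3 -c "
import cv2,numpy as np
a=cv2.imread('pics/scene0.png');b=cv2.imread('pics/top0.png')
cv2.imwrite('pics/both0.png',cv2.resize(np.vstack([a,b]),None,fx=.78,fy=.78))"
```

```text
(no output)
```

View pics/scene0.png

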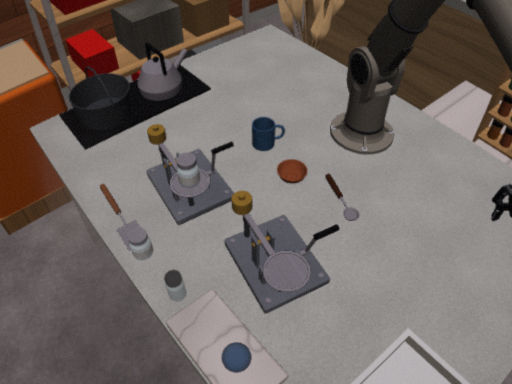

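View pics/top0.png

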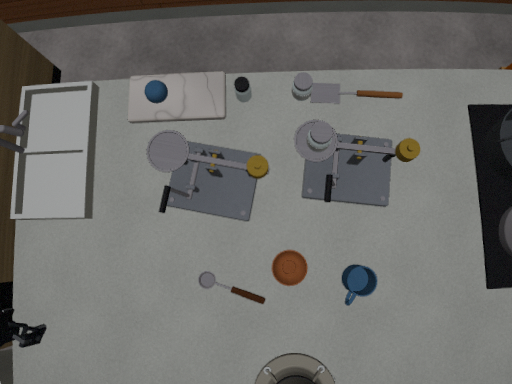

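The jar is on the right-hand scale in the top view: jar about (320,137) as col,row, black bar about (328,188), counterweight (408,149). I'll enlarge both views to get accurate points.

```bash
python3 -c "
import cv2,numpy as np
a=cv2.imread('pics/scene0.png')[115:225,135:245];b=cv2.imread('pics/top0.png')[115:215,290:430]
cv2.imwrite('pics/c1.png',cv2.resize(a,None,fx=5,fy=5,interpolation=2))
cv2.imwrite('pics/c2.png',cv2.resize(b,None,fx=5,fy=5,interpolation=2))"
```

```text
(no output)
```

View pics/c1.png

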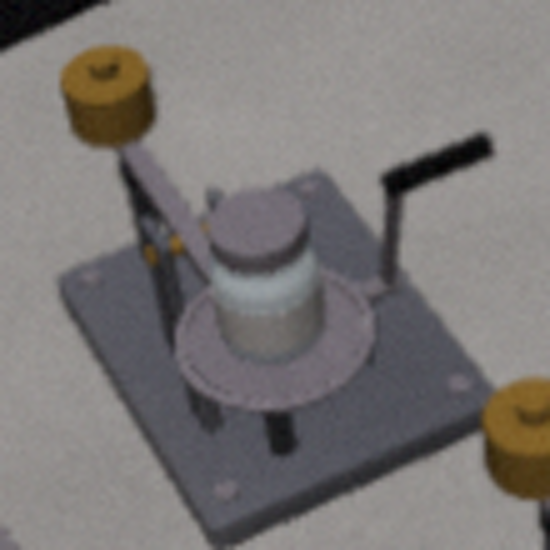

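View pics/c2.png

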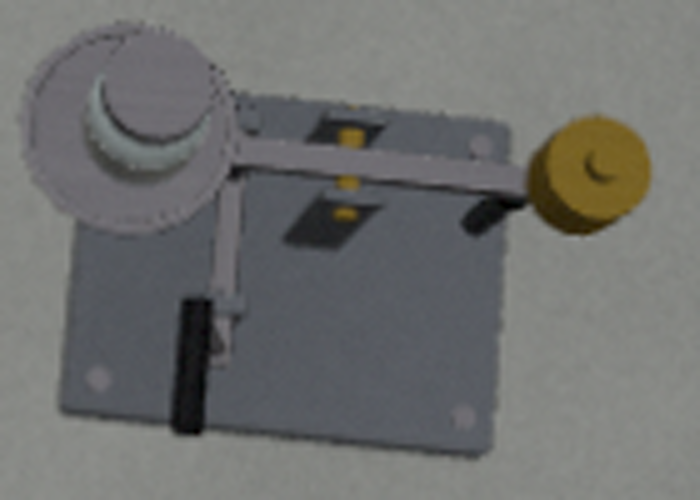

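```bash
cat > h.py <<'E'
import numpy as np,cv2
from station import get_calibration
def proj(c,P):
    k=get_calibration(c);f=192/np.tan(np.radians(k["fov_y"]/2))
    K=np.array([[f,0,k["cx"]],[0,f,k["cy"]],[0,0,1.]]);T=np.linalg.inv(k["world_from_camera"])
    return cv2.projectPoints(np.atleast_2d(P).astype(float),cv2.Rodrigues(T[:3,:3])[0],T[:3,3],K,np.array(k["D"]))[0][:,0]
def world(p,P):
    c,s=np.cos(p[2]),np.sin(p[2]);P=np.atleast_2d(P)
    return P@np.array([[c,s,0],[-s,c,0],[0,0,1]])+[p[0],p[1],0]
E
python3 - <<'E'
from h import *
from scipy.optimize import least_squares
np.set_printoptions(precision=4,suppress=True)
t=lambda a:np.array(a)/5+[290,115]; s=lambda a:np.array(a)/5+[135,115]
P0=np.array([[-.094,.088,.181],[-.162,.088,.181],[0,.12,.147]])
B=lambda x:np.array([[x,.125,.028],[x,-.125,.028]])
T=t([[196,300],[188,432],[125,128],[62,412],[488,452]])
# scene: base front corners: pan-side front (495,390), cw-side front (320,172)
S=s([[393,185],[487,147],[275,335],[497,385],[320,170]])
def r(p):
    P=world(p,np.vstack([P0,B(p[3])]))
    return np.r_[proj("top",P)-T,proj("scene",P)-S].ravel()
o=least_squares(r,[.55,-.2,0,-.13],loss="soft_l1");print(o.x,o.fun if 0 else r(o.x).reshape(-1,2))
for q in(0,.55,1.1):print(q,world(o.x,[-.135,.055+.11*np.sin(.3-q),.076+.11*np.cos(.3-q)]))
print("pan",world(o.x,[0,.12,.145]))
E
```

```text
[ 0.6688 -0.1883 -0.1285 -0.135 ] [[-2.7826 -0.8459]
 [-3.3645  0.0399]
 [ 0.0834 -0.549 ]
 [ 2.6271 -0.2764]
 [ 4.3107  0.2653]
 [-0.0343  1.1686]
 [ 1.6935  0.1146]
 [ 0.4639 -0.8988]
 [ 0.1845 -0.8756]
 [-1.0566 -3.7569]]
0 [[ 0.5461 -0.0842  0.1811]]
0.55 [[ 0.5384 -0.1434  0.1826]]
1.1 [[ 0.5318 -0.1947  0.1526]]
pan [[ 0.6841 -0.0693  0.145 ]]
```

Run:
```python
from h import *
from scipy.optimize import least_squares
np.set_printoptions(precision=4,suppress=True)
t=lambda a:np.array(a)/5+[290,115]; s=lambda a:np.array(a)/5+[135,115]
P0=np.array([[-.094,.088,.181],[-.162,.088,.181],[0,.12,.147]])
B=lambda x,y:np.array([[x,y+.125,.028],[x,y-.125,.028]])
T=t([[196,300],[188,432],[125,128],[62,412],[488,452]])
S=s([[393,185],[487,147],[275,335],[497,385],[320,170]])
def r(p):
    P=world(p,np.vstack([P0,B(p[3],p[4])]))
    return np.r_[proj("top",P)-T,proj("scene",P)-S].ravel()
o=least_squares(r,[.55,-.2,0,-.13,0],loss="soft_l1");print(o.x,r(o.x).reshape(-1,2))
for q in(0,.28,.55,.83,1.1):print(q,world(o.x,[-.135,.055+.11*np.sin(.3-q),.076+.11*np.cos(.3-q)]))
```

```text
[ 0.6699 -0.1916 -0.1115 -0.1363  0.0145] [[-0.8803 -0.6771]
 [-0.9689  0.2535]
 [ 1.2627 -0.2439]
 [-0.6049  0.1219]
 [ 1.2222 -0.8021]
 [-0.8279  0.2234]
 [ 0.6671 -1.0176]
 [ 0.135  -1.6558]
 [ 2.2411  0.712 ]
 [-0.4242 -2.0144]]
0 [[ 0.5455 -0.0896  0.1811]]
0.28 [[ 0.5421 -0.1197  0.186 ]]
0.55 [[ 0.5388 -0.1489  0.1826]]
0.83 [[ 0.5357 -0.1771  0.1709]]
1.1 [[ 0.5331 -0.2003  0.1526]]
```

Call:
carry_out([
  [[-5,5,-3],-5],
  [[-10,10,-6],-10],
  [[-15,15,-8],-15.6],
  [[-20,20,-8],-15.6],
  [[-24,25,-8],-15.6],
  [[-27,29,-8],-15.6],
  [[-27,29,-8],-15.6],
  [[-27,29,-8],-15.6],
], hand=1)

```text
t: 1.5
eef_pos: [0.4222, 0.2639, 0.3288]
tool_rot: [0.0, 0.747, 0.664, 0.0]
contact_force: [0.3, 0.6, 0.6]
gripper_width: 1.0
```

```bash
cat >> h.py <<'E'
from scipy.spatial.transform import Rotation as R
def to(target,yaw=np.pi/2-.1115):
    """tool-axis shift (cm) to a world point, and turn (deg) to bring tool x to yaw"""
    from station import readout
    o=readout.get_obs();M=R.from_quat(o["tool_rot"],scalar_first=True).as_matrix()
    d=np.round(100*(np.atleast_2d(target)-o["eef_pos"])@M,1)
    a=yaw-np.arctan2(M[1,0],M[0,0]);a=(a+np.pi/2)%np.pi-np.pi/2
    print("t",o["t"],"pos",o["eef_pos"].round(4),"F",o["contact_force"].round(1),"w",round(o["gripper_width"],2),"turn",round(-np.degrees(a),1));print(d.tolist())
E
python3 -c "
from h import *
to([[.5455,-.0896,.28],[.5455,-.0896,.179]])"
```

```text
t 1.5 pos [0.4222 0.2639 0.3288] F [0.3 0.6 0.6] w 1.0 turn -0.4
[[-33.7, 16.4, 4.9], [-33.7, 16.4, 15.0]]
```

Call:
carry_out([
  [[-5,2.5,0],0],
  [[-10,5,0],0],
  [[-15,7.5,0],0],
  [[-20,10,1],0],
  [[-25,12.5,2],-0.4],
  [[-30,15,4],-0.4],
  [[-33.7,16.4,4.9],-0.4],
  [[-33.7,16.4,4.9],-0.4],
  [[-33.7,16.4,4.9],-0.4],
])

```text
t: 2.62
eef_pos: [0.5458, -0.0882, 0.2798]
tool_rot: [-0.0, 0.745, 0.668, 0.001]
contact_force: [0.3, 0.7, 0.6]
gripper_width: 0.997
```

Run:
```python
from h import *
from station import read_camera
import cv2
to([[.5455,-.0896,.28],[.5455,-.0896,.179]])
a=read_camera("scene")[95:225,135:265];b=read_camera("top")[115:245,280:410]
cv2.imwrite('pics/d.png',cv2.resize(np.hstack([a,b]),None,fx=3,fy=3,interpolation=2)[:,:,::-1])
```

```text
t 2.625 pos [ 0.5458 -0.0882  0.2798] F [0.3 0.7 0.6] w 1.0 turn 0.2
[[-0.1, -0.0, -0.0], [-0.1, -0.0, 10.1]]
```

View pics/d.png

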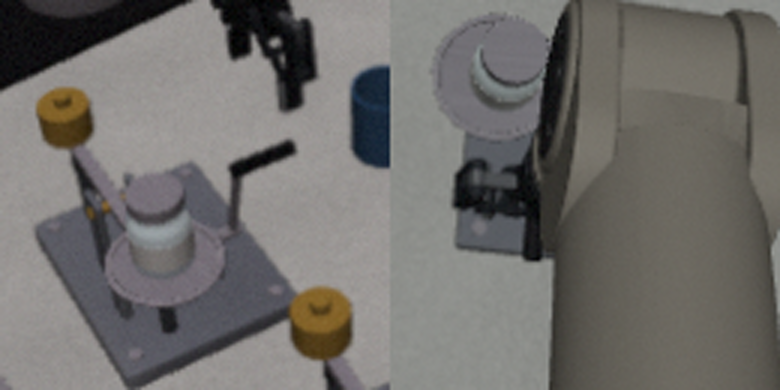

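The crop shows the gripper above the lever bar, with one fingertip on each side (about (214,113) and (232,130) in the scene view). The jaws leave about 34 mm of clearance each side, so I'm descending.

Call:
carry_out([
  [[-0.1,0,3.5],0],
  [[-0.1,0,7],0],
  [[-0.1,0,10],0],
  [[-0.1,0,10],0],
  [[-0.1,0,10],0],
])

```text
t: 3.35
eef_pos: [0.5467, -0.0881, 0.1814]
tool_rot: [0.001, 0.744, 0.668, 0.002]
contact_force: [-1.1, -0.1, 1.1]
gripper_width: 1.003
```

Call:
carry_out([
  [[0,0,0],0],
  [[0,0,0],0],
  [[0,0,0],0],
  [[0,0,0],0],
  [[0,0,0],0],
  [[0,0,0],0],
], hand=0.27, newtons=20)

```text
t: 4.1
eef_pos: [0.5467, -0.0881, 0.1813]
tool_rot: [0.001, 0.744, 0.668, 0.001]
contact_force: [0.2, 0.7, 0.5]
gripper_width: 0.273
```

Run:
```python
from h import *
from station import read_camera
import cv2
p=[.6699,-.1916,-.1115]
q=np.array([0,.2,.4,.6,.8,1.0,1.1])
to(world(p,np.c_[0*q-.135,.055+.11*np.sin(.3-q),.076+.11*np.cos(.3-q)])-[0,0,.002])
a=read_camera("scene")[115:195,180:270]
cv2.imwrite('pics/e.png',cv2.resize(a,None,fx=6,fy=6,interpolation=2)[:,:,::-1])
```

```text
t 4.1 pos [ 0.5467 -0.0881  0.1813] F [0.2 0.7 0.5] w 0.27 turn 0.3
[[-0.2, -0.1, 0.2], [-2.3, -0.1, -0.2], [-4.5, -0.1, -0.2], [-6.7, -0.1, 0.2], [-8.7, -0.1, 1.1], [-10.5, -0.2, 2.3], [-11.3, -0.2, 3.1]]
```

View pics/e.png

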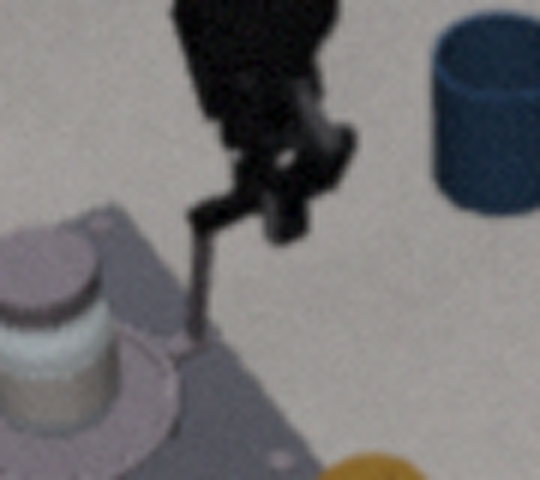

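The lever bar runs between the fingers, with no contact force. I'm starting the swing.

Call:
carry_out([
  [[-1,-0.1,0.1],0],
  [[-2,-0.1,0],0],
  [[-3,-0.1,-0.1],0],
  [[-4,-0.1,-0.1],0],
  [[-5,-0.1,0],0],
  [[-6,-0.1,0.1],0],
  [[-7,-0.1,0.4],0],
  [[-8,-0.1,0.8],0],
  [[-8.7,-0.1,1.1],0],
  [[-8.7,-0.1,1.1],0],
])

```text
t: 5.4
eef_pos: [0.5361, -0.1753, 0.1699]
tool_rot: [0.001, 0.744, 0.668, 0.001]
contact_force: [-0.3, -0.6, 0.5]
gripper_width: 0.272
```

Run:
```python
from h import *
p=[.6699,-.1916,-.1115]
q=np.array([.8,.9,1.0,1.1])
to(world(p,np.c_[0*q-.135,.055+.11*np.sin(.3-q),.076+.11*np.cos(.3-q)])-[0,0,.002])
```

```text
t 5.4 pos [ 0.5361 -0.1753  0.1699] F [-0.3 -0.6  0.5] w 0.27 turn 0.2
[[0.1, -0.0, -0.1], [-0.8, -0.0, 0.5], [-1.7, -0.0, 1.2], [-2.5, -0.0, 1.9]]
```

Call:
carry_out([
  [[-0.8,0,0.5],0],
  [[-1.7,0,1.1],0],
  [[-2.5,0,1.8],0],
  [[-2.8,0,1.9],0],
  [[-2.8,0,1.9],0],
])

```text
t: 6.02
eef_pos: [0.5339, -0.1991, 0.1505]
tool_rot: [-0.002, 0.743, 0.669, 0.003]
contact_force: [0.5, 12.3, 5.4]
gripper_width: 0.271
```

Run:
```python
from h import *
from station import read_camera
import cv2
p=[.6699,-.1916,-.1115]
q=np.array([1.1])
to(world(p,np.c_[0*q-.135,.055+.11*np.sin(.3-q),.076+.11*np.cos(.3-q)])-[0,0,.002])
a=read_camera("scene")[105:225,135:255]
cv2.imwrite('pics/f.png',cv2.resize(a,None,fx=5,fy=5,interpolation=2)[:,:,::-1])
```

```text
t 6.025 pos [ 0.5339 -0.1991  0.1505] F [ 0.5 12.3  5.4] w 0.27 turn 0.4
[[-0.1, -0.1, -0.0]]
```

View pics/f.png

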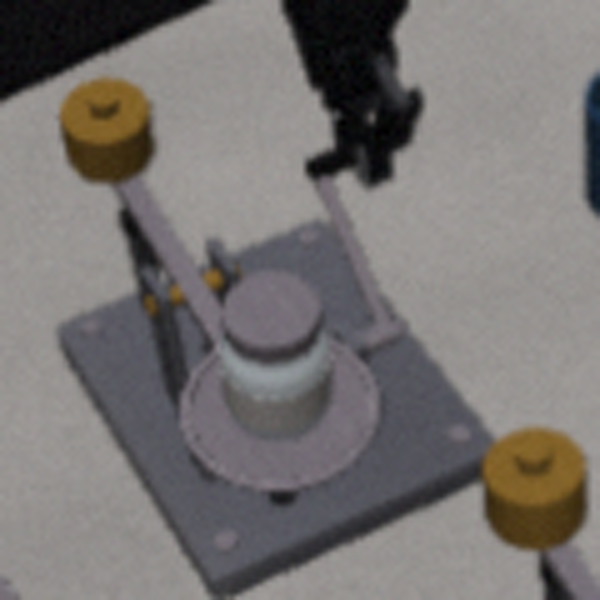

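The lever leans over to the counterweight side and the pan has dropped, with a 12 N reaction that fits the end stop. I'll press slightly more to confirm, then let it rest.

Call:
carry_out([
  [[-0.5,0,0.2],0],
  [[-0.8,0,0.2],0],
  [[-0.8,0,0.2],0],
])

```text
t: 6.45
eef_pos: [0.5346, -0.1994, 0.1483]
tool_rot: [-0.006, 0.741, 0.671, 0.006]
contact_force: [1.3, 20.5, 9.3]
gripper_width: 0.271
```

Call:
carry_out([
  [[0.1,0,0],0],
  [[0.2,0,0],0],
  [[0.2,0,0],0],
  [[0.2,0,0],0],
  [[0.2,0,0],0],
  [[0.2,0,0],0],
  [[0.2,0,0],0],
  [[0.2,0,0],0],
  [[0.2,0,0],0],
  [[0.2,0,0],0],
])

```text
t: 7.7
eef_pos: [0.5349, -0.1974, 0.1483]
tool_rot: [-0.006, 0.741, 0.671, 0.006]
contact_force: [-0.0, -0.9, -0.2]
gripper_width: 0.267
```

Call:
carry_out([
  [[0,0,0],0],
  [[0,0,0],0],
  [[0,0,0],0],
  [[0,0,0],0],
  [[0,0,0],0],
  [[0,0,0],0],
  [[0,0,0],0],
  [[0,0,0],0],
])

```text
t: 8.7
eef_pos: [0.5348, -0.1974, 0.1483]
tool_rot: [-0.006, 0.741, 0.671, 0.006]
contact_force: [-0.5, -0.4, -1.8]
gripper_width: 0.27
```

Run:
```python
from h import *
from station import read_camera
import cv2
p=[.6699,-.1916,-.1115]
q=np.array([1.1,1,.9,.8,.7,.6,.5,.4,.3,.2,.1,0])
to(world(p,np.c_[0*q-.135,.055+.11*np.sin(.3-q),.076+.11*np.cos(.3-q)])-[0,0,.002])
a=read_camera("scene");cv2.imwrite('pics/g.png',a[:,:,::-1])
b=cv2.cvtColor(a,7);
print(np.abs(b.astype(int)-cv2.imread('pics/scene0.png',0))[120:220,150:200].mean())
# lever angle from bar back end projections for q candidates
for t in(.9,1,1.1):print(t,proj("scene",world(p,[-.094,.055+.11*np.sin(.3-t),.076+.11*np.cos(.3-t)])))
```

```text
t 8.7 pos [ 0.5348 -0.1974  0.1483] F [-0.5 -0.4 -1.8] w 0.27 turn 0.7
[[-0.3, -0.1, -0.2], [0.5, -0.1, -1.0], [1.4, -0.1, -1.6], [2.3, -0.1, -2.2], [3.3, -0.1, -2.6], [4.4, -0.1, -3.0], [5.5, -0.1, -3.3], [6.5, -0.1, -3.4], [7.6, -0.1, -3.4], [8.7, -0.0, -3.4], [9.8, -0.0, -3.2], [10.9, -0.0, -2.9]]
11.0142
0.9 [[197.74539299 137.67105033]]
1 [[196.62063495 137.73321884]]
1.1 [[195.64812567 138.12758339]]
```

The lever didn't move under 20 N, so it's at its stop. The beam then rested over 2 s. Now swinging back, gently.

Call:
carry_out([
  [[0.5,-0.1,-1.0],0],
  [[1.4,-0.1,-1.6],0],
  [[2.3,-0.1,-2.2],0],
  [[3.3,-0.1,-2.6],0],
  [[4.4,-0.1,-3.0],0],
  [[5.5,-0.1,-3.3],0],
  [[6.2,-0.1,-3.4],0],
  [[6.9,-0.1,-3.4],0],
  [[7.6,-0.1,-3.4],0],
  [[7.6,-0.1,-3.4],0],
])

```text
t: 10.0
eef_pos: [0.5412, -0.1205, 0.1831]
tool_rot: [-0.007, 0.741, 0.672, 0.006]
contact_force: [0.4, 0.3, -1.4]
gripper_width: 0.271
```

Run:
```python
from h import *
p=[.6699,-.1916,-.1115]
q=np.array([.3,.2,.1,0])
to(world(p,np.c_[0*q-.135,.055+.11*np.sin(.3-q),.076+.11*np.cos(.3-q)])-[0,0,.002])
```

```text
t 10.0 pos [ 0.5412 -0.1205  0.1831] F [ 0.4  0.3 -1.4] w 0.27 turn 0.8
[[-0.1, 0.1, -0.1], [1.0, 0.1, -0.0], [2.0, 0.1, 0.2], [3.1, 0.1, 0.5]]
```

Call:
carry_out([
  [[0.4,0.1,0],0],
  [[0.8,0.1,0],0],
  [[1.2,0.1,0],0],
  [[1.6,0.1,0.1],0],
  [[2.0,0.1,0.2],0],
  [[2.4,0.1,0.3],0],
  [[2.8,0.1,0.4],0],
  [[3.1,0.1,0.5],0],
  [[3.4,0.1,0.5],0],
  [[3.4,0.1,0.5],0],
])

```text
t: 11.25
eef_pos: [0.5453, -0.0861, 0.1785]
tool_rot: [-0.007, 0.74, 0.672, 0.006]
contact_force: [0.7, -0.3, -0.4]
gripper_width: 0.27
```

Call:
carry_out([
  [[0.2,0,0],0],
  [[0.4,0,0],0],
  [[0.4,0,0],0],
])

```text
t: 11.62
eef_pos: [0.5456, -0.0818, 0.1785]
tool_rot: [-0.007, 0.74, 0.672, 0.006]
contact_force: [-0.5, -0.2, -1.4]
gripper_width: 0.27
```

Call:
carry_out([
  [[0.2,0,0.1],0],
  [[0.4,0,0.1],0],
  [[0.4,0,0.1],0],
])

```text
t: 12.0
eef_pos: [0.5458, -0.0804, 0.1778]
tool_rot: [-0.006, 0.741, 0.671, 0.005]
contact_force: [-1.3, -6.4, 1.0]
gripper_width: 0.272
```

Call:
carry_out([
  [[0.2,0,0],0],
  [[0.4,0,0],0],
  [[0.4,0,0],0],
])

```text
t: 12.38
eef_pos: [0.5459, -0.0802, 0.1779]
tool_rot: [-0.004, 0.742, 0.67, 0.004]
contact_force: [0.2, -11.0, -1.2]
gripper_width: 0.27
```

Run:
```python
from h import *
from station import read_camera
to([[.5455,-.0896,.179]])
a=read_camera("scene")[105:225,135:255]
cv2.imwrite('pics/i.png',cv2.resize(a,None,fx=5,fy=5,interpolation=2)[:,:,::-1])
```

```text
t 12.375 pos [ 0.5459 -0.0802  0.1779] F [  0.2 -11.   -1.2] w 0.27 turn 0.5
[[-0.9, 0.1, -0.1]]
```

View pics/i.png

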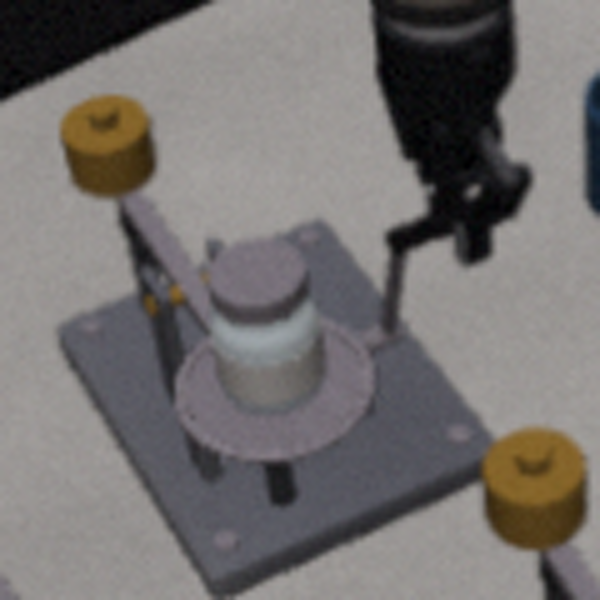

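The lever and beam are back where they started: bar's back end at crop (393,235), counterweight and pan as in the first picture, jar standing. One more firm press, then back off, open and lift.

Call:
carry_out([
  [[0.4,0,0],0],
  [[0.8,0,0],0],
  [[0.8,0,0],0],
])

```text
t: 12.8
eef_pos: [0.5459, -0.0798, 0.1779]
tool_rot: [-0.001, 0.744, 0.668, 0.001]
contact_force: [0.7, -19.4, -4.3]
gripper_width: 0.271
```

Call:
carry_out([
  [[-0.4,0,0],0],
  [[-0.4,0,0],0],
  [[-0.4,0,0],0],
])

```text
t: 13.18
eef_pos: [0.5458, -0.0826, 0.1779]
tool_rot: [-0.001, 0.744, 0.668, 0.002]
contact_force: [0.2, 0.6, -1.1]
gripper_width: 0.268
```

Call:
carry_out([
  [[0,0,0],0],
  [[0,0,0],0],
  [[0,0,0],0],
  [[0,0,0],0],
  [[0,0,-2],0],
  [[0,0,-5],0],
  [[0,0,-9],0],
  [[0,0,-13],0],
  [[0,0,-13],0],
], hand=0.7)

```text
t: 14.3
eef_pos: [0.5474, -0.0836, 0.3112]
tool_rot: [0.001, 0.744, 0.668, 0.004]
contact_force: [-0.7, -0.1, -0.5]
gripper_width: 0.697
```

Run:
```python
from h import *
from station import read_camera,models
to([[.5455,-.0896,.179]])
a=read_camera("scene")[:,:,::-1];z=cv2.imread('pics/scene0.png')
for n in("scale","jar_center","scale_handle"):print(n,models.spot_in(n,"scene")[:1])
for nm,(r0,r1,c0,c1) in dict(jar=(140,205,165,215),cw=(120,148,145,170),lever=(150,180,205,222),spare=(190,310,222,345)).items():
    print(nm,np.abs(a[r0:r1,c0:c1].astype(int)-z[r0:r1,c0:c1]).mean().round(1))
cv2.imwrite('pics/j.png',cv2.resize(a[90:320,130:360],None,fx=2.5,fy=2.5))
```

```text
t 14.3 pos [ 0.5474 -0.0836  0.3112] F [-0.7 -0.1 -0.5] w 0.7 turn 0.2
[[-0.7, -0.2, 13.2]]
scale [{'centre': [186.9, 183.8], 'score': 0.83}]
jar_center [{'centre': [167.8, 188.1], 'score': 0.58}]
scale_handle [{'centre': [147.5, 216.3], 'score': 0.48}]
jar 3.9
cw 3.2
lever 10.0
spare 3.1
```

View pics/j.png

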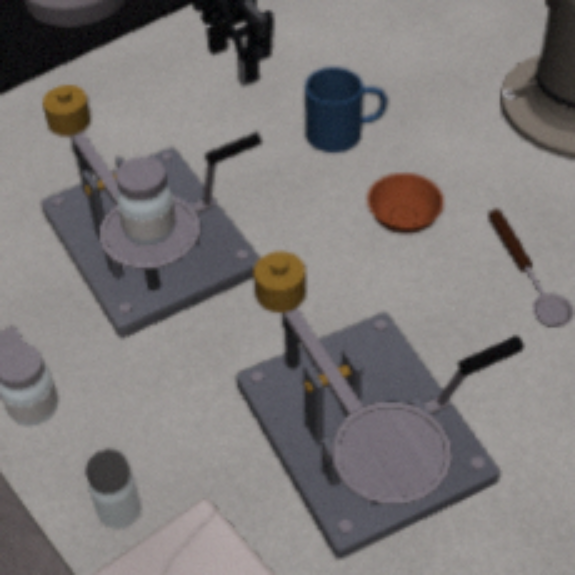

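The lever patch differs a little more than the image noise, so I'll measure how far it shifted.

Run:
```python
from h import *
from station import read_camera
a=np.mean([read_camera("scene").astype(float) for _ in range(4)],0).astype(np.uint8)[:,:,::-1];z=cv2.imread('pics/scene0.png')
def bar(i):
    p=i[138:158,208:238].astype(float).mean(2);m=np.clip(70-p,0,None);y,x=np.mgrid[138:158,208:238];return (m*x).sum()/m.sum(),(m*y).sum()/m.sum(),(m>0).sum()
print(bar(z),bar(a))
p=[.6699,-.1916,-.1115]
for t in(0,.05,.1,.2):print(t,proj("scene",world(p,[-.128,.055+.11*np.sin(.3-t),.076+.11*np.cos(.3-t)])))
u=np.hstack([cv2.resize(i[135:185,200:240],None,fx=8,fy=8,interpolation=2) for i in(z,a)]);cv2.imwrite('pics/k.png',u)
```

```text
(np.float64(221.47999186109604), np.float64(147.98528214867065), np.int64(114)) (np.float64(222.49790882475952), np.float64(149.41586504949117), np.int64(112))
0 [[222.91327618 147.63288486]]
0.05 [[221.96537182 146.22129417]]
0.1 [[221.01465058 144.86936395]]
0.2 [[219.11633667 142.35934155]]
```

View pics/k.png

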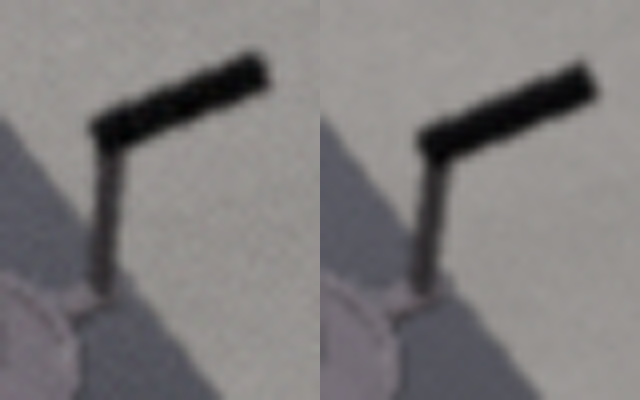

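The lever now sits about 0.05 rad further into the arrested side than at the start, so it's firmly on its stop. Handing in.

```bash
python3 -c "
from station import bot
print(bot.hand_in())"
```

```text
the job is handed in; nothing more can be done
None
```

The weighing check is done and handed in at about 14.5 s of the 35 s. No verdict was reported.

**Release:** I held the lever's bar loosely between the fingers and swung it over until it stopped; it did not move under a 20 N push. The pan sank, and I left the beam free for about 2 s.

**Return:** I swung the lever slowly back to the arrested stop, which held against 19 N, then backed off, opened the gripper and lifted clear. The force on the tool was near zero afterwards.

**Last checks:**
- **Beam and jar:** in the last picture the counterweight and pan match the first picture, and the jar is standing in its pan.
- **Other scale:** its image is unchanged beyond camera noise.
- **Lever:** this was the one disagreement. The bar sits about 1.7 px from where it started, roughly 0.05 rad further to the arrested side, so I take it to be fully on its stop.

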